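# Slide the sample carrier under the test needle and probe its port

## Robot

A 7-joint arm with a two-finger parallel gripper is mounted at the origin on the work surface. World frame = base frame: x ahead of the robot, y to its left, z up, the work surface at z = 0. Lengths are in mm, angles in rad, forces in N, time in s.
With the tool pointing down it reaches from about 425 to 825 mm from the base axis. Payload 3.6 kg.
Tool frame: the origin (TCP) lies at the very end of the fingers, on their centre line; the grasp point (between the pads) lies 19 mm behind it; z points along the fingers, y is the line along which they close (so a half turn about z gives the same grasp; the last joint's range is limited). The gripper opens to 93 mm and grips with 3 to 60 N. Pads are 15 mm wide; open, the fingers measure 128 mm over their backs; the gripper's body (75 mm by 188 mm) begins 65 mm behind the grasp point.
Start: joints at [1.302, 0.615, -0.013, 1.423, 0.008, 1.103, -0.04], TCP at [156.288, -630.901, 218.64] pointing down, gripper open.
Joint ranges: [-3.12, 3.12], [-0.3, 2.06], [-1.34, 1.32], [0.26, 2.42], [-1.36, 4.5], [0.01, 1.98], [-2.84, 2.84]. Speed limits (rad/s): [2.79, 2.79, 3.14, 3.14, 3.14, 3.14, 3.14].

## Interface

Orientations are given as a rotation vector (axis times angle).
In Python, from bench import r gives the robot as it stands.
- The arm moves only by the tool arm_command, never from a script. Its argument "commands" is a list of rows, each a list of 7 numbers: the turn, a rotation vector about the tool's x, y, z in rad, then the shift along the tool's x, y, z in units of 25 mm (1.0 is 25 mm), then the opening, from 0 (shut) to 1 (fully open). A call has 1 to 10 rows; each row is the pose to reach, as a shift and turn from the pose commanded when the call began, along the tool's axes at that moment; what a row does not reach only later rows make up. A row lasts 1/10 s, in which the tool goes at most 50 mm and 8.59 degrees, less where a joint would pass 70% of its speed; a pose out of reach is approached as far as the arm can. A call with a gripper value outside its range is refused whole. The fingers move at their own pace and stop on an object; the grip force is fixed at half the most. Time passes only in rows, so rows that repeat a pose let the fingers close. It gives the time, the measured TCP pose, the force, the opening and the grip force at its end, in the units of the state.
- r.observe(): the state, without advancing time (a new reading comes with each control period).
- r.camera(name): name is "side" or "top"; returns a dict with "img" (384x512x3 uint8, red, green, blue), "range_z" (384x512 float32, mm along the optical axis (not along the pixel's ray), 0 where there is no reading), "K" (3x3 intrinsics, pixels), "T" (4x4, takes a point from camera to world coordinates). Camera axes: x right, y up, looking along -z (the intrinsics and any distortion apply to the point x, -y, -z); pixel columns grow to the right and rows downward; lengths in mm; the calibration is good to about 2 mm. A picture is of the moment at which its call begins.
- r.close_job(): hands the job in; it is judged then, once.
Trained networks look in a picture, given as the dict that the camera call returned (one of the last four; its "shot" number tells which), for a name from the list of things; names that differ only in an ending like _2 or _b are one class to them, and where a whole thing is asked for, a point or a joint stands for the part that bears it (a point fixed in the world has none). Each returns a list of dicts, best first, with "p" (0 to 1); they miss things now and then, are a little off and sometimes report something else, mostly with a low value. They report only what shows in the picture. A call takes as long as a camera call. They do not tell look-alikes from the thing itself.
- r.look_for(picture, name): "xyz" ([x, y, z] in mm, in the coordinates of the camera as it stood for that picture, good to about 4 mm: the middle of the surface that is visible of it).
- r.trace(picture, name): "pixels" (384x512 bool, what is visible of it).
The state is a dict: "time_s": time; "joint_pos": joint angles; "dq": joint speeds; "tau": joint torques, N m; "tool_pos": TCP position; "orientation": TCP orientation; "ft_force": force on the tool from outside, world axes, zero at the start; "moment": the same for the moment, N m; "gripper_width": finger opening in mm; "grasp_force": force on a finger pad.
Only numpy, scipy, OpenCV 4.12 (cv2) and the standard library are available. Lean on these libraries where they do the work, as an engineer would, in place of code of your own. Each camera call takes 0.05 s, during which the arm holds its last target. There are 200 camera calls.

## Task

Push the white sample carrier along the bench, without lifting or tipping it, until its small ringed port sits under the tip of the raised needle. Then press the black button on top of the stand straight down until you feel the needle go into the port and bear on the plug inside, gently, hold it there about half a second, and let it rise again, leaving the carrier where it is. The plug's depth differs from carrier to carrier; do not disturb the bottles and beaker standing nearby.

Things in the scene. Friction and masses are not known exactly. Their poses are not given: they have to be found in the camera images.
- carrier: White plastic slab, 120 mm (its x) by 150 mm (its y) by 30 mm high, 0.3 to 0.6 kg, lying loose on the bench; too wide to grasp, to be pushed on its upright faces. Origin: centre of its underside, z up. Flush black bottle caps of 34 mm diameter (2 mm proud, seen only) in its four corners and a 30 by 45 mm paper label, flat, beside the port.
- port (a point): Centre of the mouth of the port, a round hole 11 mm wide in the carrier's top face (30 mm above the bench) with a printed black ring of 21 mm round it, at x = +12 mm, y = +16 mm from the carrier's centre. Inside it a plug that stays where it is closes the hole at a depth of 10 to 22 mm below the mouth, different every time, not to be seen.
- stand: Fixed needle stand, white and aluminium. Origin on the bench straight under the needle; its column (26 by 30 mm, on a 70 by 120 mm foot) stands 165 mm along +x from there; an arm 24 mm wide, 126 to 148 mm above the bench, runs from the column to the needle and ends in a 30 mm round guide at 118 to 158 mm above the bench.
- needle: Steel needle, 5 mm thick, round ended, hanging straight down from the stand, carried by the button's rod; origin as the stand's plus the stroke. It is sprung in the rod: it yields upwards by up to 14 mm, at 2 N on first touch and 1 N more for each mm.
- needle_tip (a point): Lowest point of the needle; 42 mm above the bench when the button is up.
- press_top (a point): Centre of the flat top of the black button, 32 mm across, 220 mm above the bench when up, straight above the needle. Press with closed fingers.
- press (a joint): How far the button is pressed down, m: 0 up, 0.046 its end stop. Its own spring pushes back with 3 N at the top, 7 N at the end, and raises it when released.
- bottle_a: Bystander: loose sample jar, 56 mm across, 105 mm tall, origin at its underside.
- bottle_b: Bystander: loose sample jar, 56 mm across, 105 mm tall, origin at its underside.
- beaker: Bystander: loose clear beaker, 72 mm across, 85 mm tall, origin at its underside.
There are look-alikes about, which are no part of the job. Of the things shaped like the carrier, the white one is meant.

How it is judged:
By the outcome, as a careful person would: the job done as asked, in the order asked, and still so for the second after the job is handed in, with the robot touching nothing.
It also fails if it takes over 72 s, if anything falls off the work surface, if the arm or the gripper's body presses on something with over 40 N, if the wrist force passes 120 N, or if a joint passes its speed limit or range.

## Working session

There is one attempt and no reset: what is moved stays moved. The work goes in short steps, Python scripts to look and compute and a tool call to move; the robot and the scene stay as the last step left them, time stands still between calls to the robot, and variables do not carry over. Pictures are saved under pics/ and viewed, at most 10 in all, crops included, and the job is handed in when it is done.

Besides the shell and the picture viewer there is one more tool, called after "Emit:" as name(argument=value, ...) on one line, values as JSON. arm_command: Moves the arm, as the interface text tells. Its arguments: {"type":"object","properties":{"commands":{"type":"array"}},"required":["commands"]}

```bash
mkdir -p pics
cat > h.py <<'E'
import numpy as np, cv2
from bench import r
def world(c,px):  # px Nx2 (u,v) with range
    px=np.atleast_2d(px).astype(float)
    z=c["range_z"][px[:,1].round().astype(int),px[:,0].round().astype(int)]
    K=c["K"];x=(px[:,0]-K[0,2])/K[0,0]*z;y=(px[:,1]-K[1,2])/K[1,1]*z
    return (c["T"]@np.c_[x,-y,-z,np.ones(len(z))].T).T[:,:3]
def w(c,p): return (c["T"]@np.r_[p,1])[:3]
def save(c,n): cv2.imwrite("pics/"+n,c["img"][:,:,::-1])
E
python3 - <<'E'
from h import *
np.set_printoptions(precision=1,suppress=True)
o=r.observe();print(o["tool_pos"],o["orientation"],o["time_s"],o["ft_force"])
ims=[]
for n in("top","side"):
    c=r.camera(n);ims.append(c);print(n,c["K"].tolist(),c["T"][:3].tolist(),[k for k in c])
    for t in("carrier","port","stand","needle","needle_tip","press_top","bottle_a","beaker"):
        for d in r.look_for(c,t): print(t,round(d["p"],2),w(c,d["xyz"]))
save(ims[0],"top0.png");save(ims[1],"side0.png")
E
```

```text
[ 156.1 -630.2  217.5] [-3.1 -0.4  0. ] 0.0 [ 0.6 -0.6 -0.5]
top [[420.99513746004146, 0.0, 253.88542212742996], [0.0, 420.99513746004146, 197.3889837878906], [0.0, 0.0, 1.0]] [[0.008184029500060383, 0.989914518165144, -0.1414293759691148, 372.11154207757426], [-0.9999501976397995, 0.008909489814290822, 0.004497024724726219, 7.8127508079695245], [0.005711733648192401, 0.14138552866938023, 0.9899381336132133, 1169.1516929375116]] ['img', 'range_z', 'K', 'T', 'shot']
carrier 0.9 [530.9  -2.8  29.1]
carrier 0.72 [ 339.5 -111.6   24.5]
port 0.78 [ 341.5 -109.    27.5]
port 0.75 [530.4  -1.   30.6]
port 0.26 [533.3 380.  102.1]
port 0.21 [ 626.6 -365.2   50.4]
stand 0.98 [795.5  38.4 116.4]
stand 0.62 [533.2 377.9  98.8]
press_top 0.44 [648.7  32.3 217.4]
bottle_a 0.97 [ 468.6 -385.8  103.1]
bottle_a 0.79 [534.8 381.6 100.7]
beaker 0.7 [ 627.8 -368.    46.4]
side [[444.6119422295538, 0.0, 260.1263849408277], [0.0, 444.6119422295538, 191.98642631588015], [0.0, 0.0, 1.0]] [[-0.8958596498452195, 0.35603616452532666, -0.26584532594968696, 175.50907757329637], [-0.4441880469370943, -0.7020916041527254, 0.5565647835934847, 713.5397684299782], [0.011509419507972761, 0.6166892482671862, 0.7871225472150079, 1138.0654008782092]] ['img', 'range_z', 'K', 'T', 'shot']
carrier 0.72 [ 339.4 -107.4   32.6]
carrier 0.67 [526.7   5.9  28.7]
carrier 0.66 [531.2 399.2  89.3]
port 0.83 [526.1   7.8  35.7]
port 0.64 [ 334.4 -114.5   29.1]
stand 0.88 [795.4  37.8 114. ]
press_top 0.62 [649.9  31.5 213.4]
bottle_a 0.88 [ 464.1 -382.5   72.9]
bottle_a 0.65 [531.2 399.   93.2]
beaker 0.72 [ 621.3 -351.6   58.2]
```

View pics/top0.png

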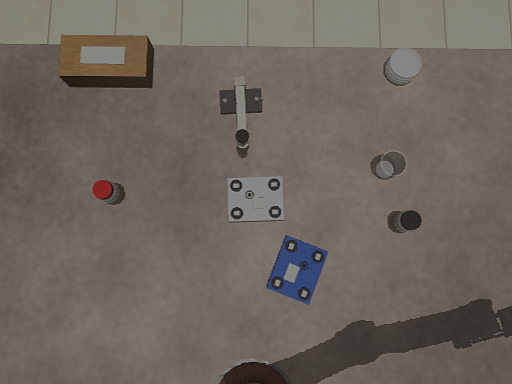

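View pics/side0.png

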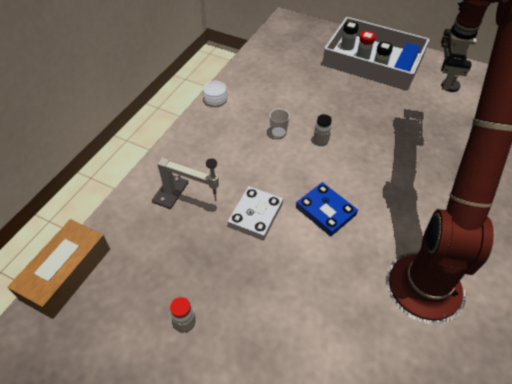

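```bash
cat >> h.py <<'E'
np.set_printoptions(precision=1,suppress=True)
def plane(c,px,z):
    px=np.atleast_2d(px).astype(float);K=c["K"]
    d=np.c_[(px[:,0]-K[0,2])/K[0,0],-(px[:,1]-K[1,2])/K[1,1],-np.ones(len(px))]@c["T"][:3,:3].T
    o=c["T"][:3,3];return o+d*((z-o[2])/d[:,2])[:,None]
def proj(c,p):
    q=np.linalg.inv(c["T"])@np.r_[p,1];K=c["K"]
    return np.array([K[0,0]*q[0]/-q[2]+K[0,2],K[1,1]*-q[1]/-q[2]+K[1,2]])
def allw(c):
    v,u=np.mgrid[:384,:512];return world(c,np.c_[u.ravel(),v.ravel()]).reshape(384,512,3)
def measure(c,near=None):
    W=allw(c);out={}
    b=(abs(W[...,2]-220)<8)&(np.hypot(W[...,0]-650,W[...,1]-32)<30)
    v,u=np.nonzero(b)
    if len(u): out["button"]=plane(c,[u.mean(),v.mean()],220)[0][:2];out["nb"]=len(u)
    img=c["img"].astype(int);g=img.mean(2)
    wh=(g>95)&(img.max(2)-img.min(2)<40)&(abs(W[...,2]-30)<8)&(W[...,0]>420)&(W[...,0]<720)&(abs(W[...,1])<140)
    n,l,s,_=cv2.connectedComponentsWithStats(wh.astype(np.uint8));k=1+s[1:,4].argmax()
    m=(l==k).astype(np.uint8);cn=max(cv2.findContours(m,0,1)[0],key=cv2.contourArea)
    P=plane(c,cn[:,0],30)[:,:2].astype(np.float32);out["rect"]=cv2.minAreaRect(P)
    f=np.zeros_like(m);cv2.drawContours(f,[cv2.convexHull(cn)],-1,1,-1)
    dark=((g<85)&(f>0)).astype(np.uint8)
    n,l,s,ce=cv2.connectedComponentsWithStats(dark)
    out["dark"]=[(int(s[i,4]),ce[i],plane(c,ce[i],30)[0][:2]) for i in range(1,n) if s[i,4]>8]
    return out
E
python3 - <<'E'
from h import *
for n,(x,y) in(("top",(200,120)),("side",(180,140))):
    c=r.camera(n);o=measure(c)
    for k,v in o.items(): print(n,k,v)
    for t in("port","needle","needle_tip","press_top"):
        for d in r.trace(c,t)[:2]:
            v,u=np.nonzero(d["pixels"]);print(t,round(d["p"],2),len(u),u.mean(),v.mean(),u.min(),u.max(),v.min(),v.max())
    cv2.imwrite(f"pics/{n}1.png",cv2.resize(c["img"][y:y+110,x:x+110,::-1],None,fx=5,fy=5,interpolation=cv2.INTER_CUBIC))
E
```

```text
top button [652.6  33.7]
top nb 149
top rect ((532.074951171875, 0.3508758544921875), (119.61307525634766, 149.93092346191406), 2.504054069519043)
top dark [(82, array([273.7, 184.2]), array([571.9, -51.4])), (81, array([235.8, 185.2]), array([568.1,  52.6])), (10, array([249.8, 191.6]), array([550.8,  14. ])), (10, array([249. , 194.2]), array([543.6,  16.1])), (91, array([236.4, 212.8]), array([492. ,  49.8])), (91, array([274.6, 211.5]), array([496.7, -54.1]))]
port 0.97 2387 255.11269375785506 198.86133221617092 228 282 176 221
port 0.74 2540 296.6763779527559 269.58031496062995 267 326 236 304
needle 0.19 614 107.45765472312704 191.88925081433226 91 124 180 204
needle_tip 0.3 2442 254.75348075348074 199.06920556920556 227 283 176 222
press_top 0.75 169 241.11242603550295 135.71597633136093 234 248 129 143
side button [652.2  32.2]
side nb 90
side rect ((531.1675415039062, -3.070709228515625), (122.37256622314453, 154.86485290527344), 2.218109130859375)
side dark [(30, array([251.2, 193. ]), array([573.2, -53.5])), (32, array([273.7, 201.3]), array([495.7, -55.8])), (35, array([236.7, 217.8]), array([568.8,  51. ])), (38, array([259.6, 226.9]), array([492.5,  49.4]))]
port 0.93 1786 255.40145576707727 212.3488241881299 228 282 187 238
port 0.66 1883 326.76314391927775 208.24110462028676 297 357 182 235
press_top 0.62 147 212.0748299319728 169.52380952380952 206 216 158 199
press_top 0.18 1798 255.59510567296996 211.95995550611792 229 282 186 238
```

View pics/top1.png

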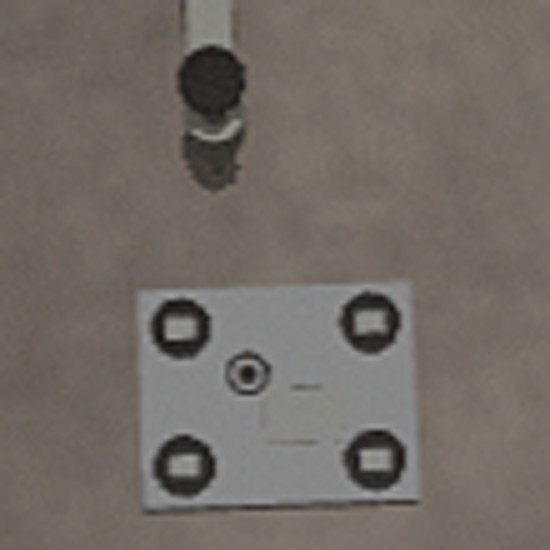

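View pics/side1.png

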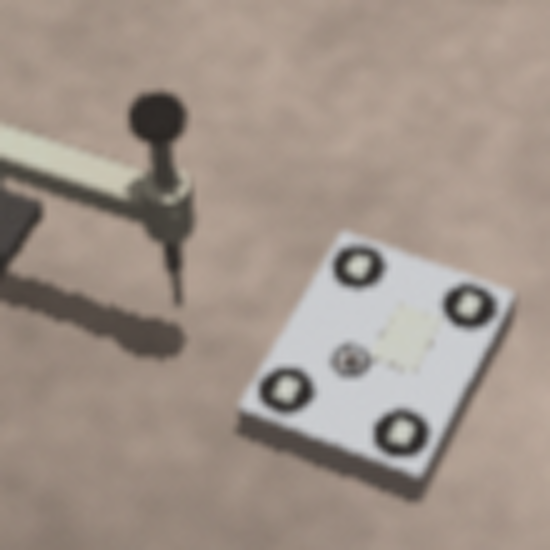

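```bash
cat >> h.py <<'E'
from scipy.spatial.transform import Rotation as Ro
def plan(p,psi):
    o=r.observe();R=Ro.from_rotvec(o["orientation"]);T=Ro.from_euler("z",psi,degrees=True)*Ro.from_matrix(np.diag([1,-1,-1]))
    print(p,psi,"rot",(R.inv()*T).as_rotvec().round(4),"shift",(R.inv().apply(np.array(p)-o["tool_pos"])/25).round(3))
E
python3 - <<'E'
from h import *
o=r.observe();R=Ro.from_rotvec(o["orientation"]).as_matrix();print(R)
c=r.camera("side");print("tip",plane(c,[215.6,200.2],42),"port",plane(c,[(351.5)/5-.5+180,360.5/5-.5+140],30))
for psi in(-90,0,90,180): plan([531,-110,150],psi)
E
```

```text
[[ 1.   0.2  0. ]
 [ 0.2 -1.   0. ]
 [ 0.  -0.  -1. ]]
tip [[653.8  29.4  42. ]] port [[544.1  12.6  30. ]]
[531, -110, 150] -90 rot [-0.   0.   1.8] shift [ 19.6 -16.6   2.7]
[531, -110, 150] 0 rot [-0.  -0.   0.2] shift [ 19.6 -16.6   2.7]
[531, -110, 150] 90 rot [-0.  -0.  -1.3] shift [ 19.6 -16.6   2.7]
[531, -110, 150] 180 rot [ 0.  -0.  -2.9] shift [ 19.6 -16.6   2.7]
```

```bash
sed -i 's/suppress=True/suppress=True,floatmode="maxprec"/; s/precision=1/precision=3/' h.py; python3 -c "
from h import *
plan([531,-115,120],90)"
```

```text
[531, -115, 120] 90 rot [-0.    -0.    -1.328] shift [ 19.511 -16.428   3.947]
```

Emit:
arm_command(commands=[[0,0,-0.4,6,-5,0,0.6],[0,0,-0.8,12,-10,0,0.6],[0,0,-1.33,19.5,-16.4,1,0.6],[0,0,-1.33,19.5,-16.4,2,0.6],[0,0,-1.33,19.5,-16.4,3.9,0.6],[0,0,-1.33,19.5,-16.4,3.9,0.6],[0,0,-1.33,19.5,-16.4,3.9,0.6],[0,0,-1.33,19.5,-16.4,3.9,0.6],[0,0,-1.33,19.5,-16.4,3.9,0.6],[0,0,-1.33,19.5,-16.4,3.9,0.6]])

```text
time_s: 2.45
tool_pos: [447.6, -230.7, 150.7]
orientation: [2.217, 2.224, 0.001]
ft_force: [0.4, -0.8, 0.3]
gripper_width: 56.0
grasp_force: 0.0
```

```bash
python3 -c "
from h import *
plan([532,-110,14],90);plan([532,-85,14],90);o=r.observe();print(o['tool_pos'],o['gripper_width'],o['joint_pos'])"
```

```text
[532, -110, 14] 90 rot [0.001 0.    0.003] shift [4.818 3.386 5.471]
[532, -85, 14] 90 rot [0.001 0.    0.003] shift [5.818 3.389 5.47 ]
[ 447.613 -230.691  150.72 ] 55.95349138388253 [ 0.7    0.502 -0.39   1.919  0.266  0.77   0.165]
```

Emit:
arm_command(commands=[[0,0,0,2,1.4,1.5,0.6],[0,0,0,4,2.8,3.0,0.6],[0,0,0,4.8,3.4,4.0,0.6],[0,0,0,4.8,3.4,5,0.6],[0,0,0,4.8,3.4,5.5,0.6],[0,0,0,4.8,3.4,5.5,0.6],[0,0,0,4.8,3.4,5.5,0.6],[0,0,0,4.8,3.4,5.5,0.6]])

```text
time_s: 3.25
tool_pos: [531.9, -113.9, 15.0]
orientation: [2.221, 2.218, 0.001]
ft_force: [0.2, -0.5, 1.1]
gripper_width: 56.0
grasp_force: 0.0
```

Run:
```python
from h import *
o=r.observe();print(o['tool_pos'],o['ft_force'],o['orientation']);plan([532,-66,14],90)
c=r.camera("top");m=measure(c);print(m["rect"],[d for d in m["dark"]])
save(c,"top2.png")
cv2.imwrite("pics/top2.png",cv2.resize(c["img"][120:240,190:350,::-1],None,fx=4,fy=4,interpolation=cv2.INTER_CUBIC))
```

```text
[ 531.874 -113.882   15.001] [ 0.165 -0.464  1.083] [2.221 2.218 0.001]
[532, -66, 14] 90 rot [ 0.003  0.002 -0.001] shift [1.915 0.003 0.037]
((531.6953125, 0.3342742919921875), (120.37300872802734, 149.93092346191406), 2.504054069519043) [(83, array([274.048, 184.12 ]), array([572.167, -52.436])), (69, array([235.812, 185.043]), array([568.633,  52.514])), (9, array([249.889, 191.778]), array([550.281,  13.709])), (81, array([236.667, 212.667]), array([492.483,  49.105])), (82, array([274.512, 211.598]), array([496.311, -53.806]))]
```

View pics/top2.png

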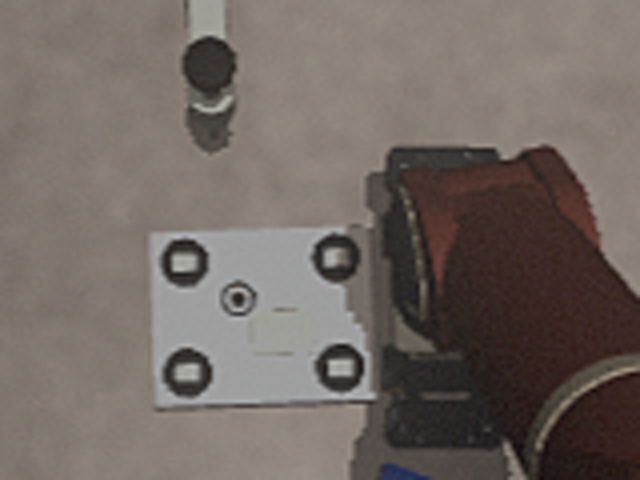

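Emit:
arm_command(commands=[[0,0,0,0.3,0,0,0.6],[0,0,0,0.6,0,0,0.6],[0,0,0,0.8,0,0,0.6],[0,0,0,1.0,0,0,0.6],[0,0,0,1.15,0,0,0.6],[0,0,0,1.3,0,0,0.6],[0,0,0,1.45,0,0,0.6],[0,0,0,1.55,0,0,0.6],[0,0,0,1.6,0,0,0.6],[0,0,0,1.6,0,0,0.6]])

```text
time_s: 4.3
tool_pos: [531.4, -71.0, 13.2]
orientation: [-2.219, -2.224, -0.001]
ft_force: [-0.2, -1.2, -0.6]
gripper_width: 56.0
grasp_force: 0.3
```

```bash
cat >> h.py <<'E'
def state():
    o=r.observe();print(o['time_s'],o['tool_pos'],o['ft_force'])
    out=[]
    for n in("top","side"):
        c=r.camera(n);m=measure(c);print(n,"rect",m["rect"][0],m["rect"][1],round(m["rect"][2],2),"btn",m.get("button"))
        # port by ring template: dark-ring + dark centre, matched on rectified plane z=30 patch, 0.5 mm/px
        g=c["img"].mean(2).astype(np.float32);cx,cy=m["rect"][0];best=None
        S=160;ii,jj=np.mgrid[:S,:S];x0,y0=cx+12-40,cy+16-40
        X=x0+ii*.5;Y=y0+jj*.5
        q=(np.linalg.inv(c["T"])@np.c_[X.ravel(),Y.ravel(),np.full(S*S,30),np.ones(S*S)].T);K=c["K"]
        mu=(K[0,0]*q[0]/-q[2]+K[0,2]).reshape(S,S).astype(np.float32);mv=(K[1,1]*-q[1]/-q[2]+K[1,2]).reshape(S,S).astype(np.float32)
        p=cv2.remap(g,mu,mv,cv2.INTER_CUBIC)
        t,s=np.mgrid[-15:15.1:.5,-15:15.1:.5];d=np.hypot(t,s)
        T=np.where((d<5.5)|((d>8)&(d<10.5)),0,1).astype(np.float32);T=cv2.GaussianBlur(T,(0,0),2)
        R=cv2.matchTemplate(p.astype(np.float32),T,cv2.TM_CCOEFF_NORMED);i,j=np.unravel_index(R.argmax(),R.shape)
        print("   port",x0+i*.5+15,y0+j*.5+15,"score",R.max());out.append(c)
    return out
E
python3 -c "
from h import *
state()"
```

```text
4.3 [531.447 -71.02   13.217] [-0.195 -1.208 -0.555]
top rect (534.759033203125, 25.639602661132812) (118.74876403808594, 128.73062133789062) 0.53 btn [652.613  33.667]
   port 547.259033203125 30.139602661132812 score 0.70494276
side rect (534.19384765625, 12.410957336425781) (122.4395751953125, 155.64053344726562) 0.06 btn [651.836  32.636]
   port 547.69384765625 27.41095733642578 score 0.83046496
```

Run:
```python
from h import *
c=r.camera("side");g=c["img"].mean(2)
# needle below guide: z 118 -> 42
for z in (110,90,70,60,50,44,42,38): print(z,proj(c,[652,32,z]).round(1),proj(c,[653.8,29.4,z]).round(1))
print(g[180:206,206:226].astype(int))
s=cv2.resize(c["img"][140:240,190:290,::-1],None,fx=6,fy=6,interpolation=cv2.INTER_CUBIC)
for z in(220,110,80,42):
    u,v=proj(c,[652,32,z]);cv2.circle(s,(int((u-190+.5)*6),int((v-140+.5)*6)),3,(0,0,255),-1)
cv2.imwrite("pics/s3.png",s)
```

```text
110 [214.2 187.2] [214.1 186.4]
90 [214.6 191.4] [214.5 190.6]
70 [215.1 195.5] [215.  194.6]
60 [215.3 197.5] [215.2 196.6]
50 [215.5 199.4] [215.4 198.6]
44 [215.7 200.6] [215.6 199.8]
42 [215.7 201. ] [215.6 200.2]
38 [215.8 201.8] [215.7 201. ]
[[ 93  91  83  78  87  96 123 154 148 119  90  86 129 175 178 177 177 177
  176 175]
 [ 78  79  79  73  76  78  84  89  91  87  81  85 127 173 178 179 180 179
  179 178]
 [ 78  77  74  73  75  76  76  80  88  90  81  83 120 166 179 181 181 181
  180 181]
 [ 94  86  79  74  74  76  76  79  87  88  81  83 115 161 179 181 181 181
  181 181]
 [144 134 108  80  75  76  75  78  79  81  80  82 115 162 179 181 180 180
  180 181]
 [175 171 145  98  76  75  75  76  77  78  78  86 125 170 181 182 180 180
  181 180]
 [178 179 164 123  83  75  75  77  78  78  81  98 141 177 183 183 182 182
  181 180]
 [179 180 174 151 113  86  80  76  77  80  98 131 164 179 183 182 182 182
  181 179]
 [179 180 178 171 155 133 105  72  69  81 122 162 177 181 181 182 181 180
  179 176]
 [178 179 178 178 175 167 132  67  57  79 135 173 178 179 179 179 179 176
  176 174]
 
[... 659 characters left out ...]
 178 179
  177 177]
 [168 168 167 169 171 173 173 171 143  97 139 179 181 182 181 178 178 177
  176 176]
 [166 167 168 167 170 171 171 169 143  97 133 174 178 179 179 177 176 175
  174 172]
 [166 166 167 168 168 168 167 166 147 112 137 169 174 174 175 175 174 173
  171 169]
 [162 164 167 168 167 168 167 166 157 144 153 169 170 170 170 170 170 169
  169 168]
 [132 145 161 164 163 164 165 167 164 164 166 168 168 167 167 168 168 170
  171 169]
 [ 95 110 130 131 133 134 146 161 164 164 166 167 167 166 168 169 171 172
  173 173]
 [ 87  89  91  92  93  95 111 131 134 147 162 166 167 167 169 171 173 173
  174 175]
 [ 87  87  86  87  86  88  91  94  98 114 146 164 167 167 169 171 173 173
  173 173]]
```

View pics/s3.png

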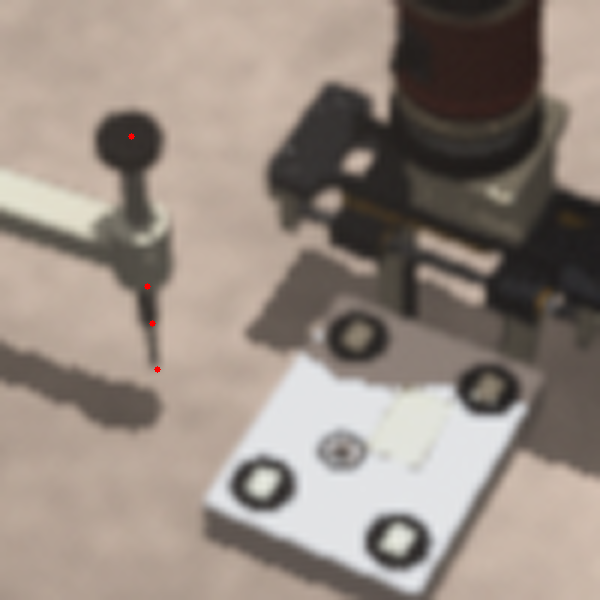

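Run:
```python
from h import *
c=r.camera("side")
print(plane(c,[215.1,199.8],44.5),plane(c,[(129.5+.5)/6-.5+190,141/6-.5+140],216.5))
c=r.camera("top");print(plane(c,[241.8,135.7],220),plane(c,[241.9,135.7],220))
print(plane(c,[(238+.5)/4-.5+190,(298.5)/4-.5+120],30))
```

```text
[[654.896  30.35   44.5  ]] [[653.062  31.868 216.5  ]]
[[652.385  32.794 220.   ]] [[652.387  32.562 220.   ]]
[[543.763  15.737  30.   ]]
```

Emit:
arm_command(commands=[[0,0,0,0.06,0,0,0.6],[0,0,0,0.12,0,0,0.6],[0,0,0,0.12,0,0,0.6],[0,0,0,0.12,0,0,0.6]])

```text
time_s: 4.95
tool_pos: [531.3, -68.8, 13.4]
orientation: [2.219, 2.223, -0.0]
ft_force: [-0.3, -1.1, -0.7]
gripper_width: 55.9
grasp_force: 0.8
```

```bash
python3 -c "
from h import *
state()"
```

```text
4.95 [531.331 -68.814  13.351] [-0.254 -1.063 -0.653]
top rect (534.7689819335938, 28.227489471435547) (118.73773193359375, 128.42486572265625) 0.5 btn [652.719  33.504]
   port 547.2689819335938 32.72748947143555 score 0.7549071
side rect (533.995361328125, 14.387680053710938) (122.44828033447266, 155.00242614746094) 0.42 btn [651.758  32.391]
   port 547.495361328125 30.387680053710938 score 0.82777184
```

Emit:
arm_command(commands=[[0,0,0,-0.5,0,0,0.6],[0,0,0,-1,0,0,0.6],[0,0,0,-1.5,0,-1,0.6],[0,0,0,-1.5,0,-3,0.6],[0,0,0,-1.5,-1.5,-4,0.6],[0,0,0,-1.5,-3.2,-4,0.6],[0,0,-0.15,-0.5,-3.6,-4,0.6],[0,0,-0.3,1,-3.6,-4,0.6],[0,0,-0.45,2.5,-3.6,-4,0.6],[0,0,-0.6,3.6,-3.6,-4,0.6]])

```text
time_s: 6.05
tool_pos: [441.2, 22.4, 113.7]
orientation: [1.454, 2.784, 0.002]
ft_force: [-0.1, 0.2, -0.1]
gripper_width: 55.7
grasp_force: 0.0
```

```bash
python3 -c "
from h import *
plan([448,17,70],0);plan([448,17,14],0);print(r.observe()['tool_pos'],r.observe()['joint_pos'])"
```

```text
[448, 17, 70] 0 rot [ 0.001 -0.001  2.179] shift [-0.334  0.099  1.75 ]
[448, 17, 14] 0 rot [ 0.001 -0.001  2.179] shift [-0.334  0.096  3.99 ]
[441.15   22.417 113.742] [ 0.268  0.506 -0.521  2.115  0.426  0.622  0.058]
```

```bash
python3 -c "
from h import *
plan([448,17,70],180);plan([448,17,14],180)"
```

```text
[448, 17, 70] 180 rot [ 0.001  0.001 -0.962] shift [-0.334  0.099  1.75 ]
[448, 17, 14] 180 rot [ 0.001  0.001 -0.962] shift [-0.334  0.096  3.99 ]
```

Emit:
arm_command(commands=[[0,0,-0.15,-0.33,0.1,0,0.6],[0,0,-0.3,-0.33,0.1,0,0.6],[0,0,-0.45,-0.33,0.1,0,0.6],[0,0,-0.6,-0.33,0.1,0.5,0.6],[0,0,-0.75,-0.33,0.1,1,0.6],[0,0,-0.9,-0.33,0.1,1.7,0.6],[0,0,-0.963,-0.33,0.1,1.7,0.6],[0,0,-0.963,-0.33,0.1,1.7,0.6],[0,0,-0.963,-0.33,0.1,1.7,0.6]])

```text
time_s: 6.95
tool_pos: [448.1, 15.2, 70.9]
orientation: [0.013, 3.141, 0.0]
ft_force: [-0.3, 0.5, 0.7]
gripper_width: 55.9
grasp_force: 0.0
```

```bash
python3 -c "
from h import *
plan([448,17,14],180);print(r.observe()['tool_pos'])"
```

```text
[448, 17, 14] 180 rot [ 0.     0.    -0.009] shift [0.005 0.073 2.276]
[448.101  15.157  70.904]
```

Emit:
arm_command(commands=[[0,0,-0.009,0,0.07,1.5,0.6],[0,0,-0.009,0,0.07,2.25,0.6],[0,0,-0.009,0,0.07,2.25,0.6],[0,0,-0.009,0,0.07,2.25,0.6],[0,0,-0.009,-0.2,0.07,2.25,0.6],[0,0,-0.009,-0.4,0.07,2.25,0.6],[0,0,-0.009,-0.6,0.07,2.25,0.6],[0,0,-0.009,-0.8,0.07,2.25,0.6],[0,0,-0.009,-1.0,0.07,2.25,0.6],[0,0,-0.009,-1.2,0.07,2.25,0.6]])

```text
time_s: 7.95
tool_pos: [476.9, 17.1, 14.4]
orientation: [0.005, -3.139, 0.001]
ft_force: [-3.0, 0.2, 2.4]
gripper_width: 56.0
grasp_force: 1.5
```

Emit:
arm_command(commands=[[0,0,0,-0.3,0,0,0.6],[0,0,0,-0.6,0,0,0.6],[0,0,0,-0.9,0,0,0.6],[0,0,0,-1.2,0,0,0.6],[0,0,0,-1.5,0,0,0.6],[0,0,0,-1.8,0,0,0.6],[0,0,0,-2.1,0,0,0.6],[0,0,0,-2.4,0,0,0.6],[0,0,0,-2.6,0,0,0.6],[0,0,0,-2.7,0,0,0.6]])

```text
time_s: 8.95
tool_pos: [545.9, 17.6, 14.6]
orientation: [-0.005, 3.141, 0.0]
ft_force: [-1.3, -0.1, 1.2]
gripper_width: 55.8
grasp_force: 1.1
```

```bash
python3 -c "
from h import *
state();plan([565,17,14],180)"
```

```text
8.95 [545.885  17.644  14.606] [-1.268 -0.139  1.235]
top rect (647.601318359375, 68.30326080322266) (51.07020568847656, 47.178123474121094) 1.08 btn [652.71   33.684]
   port 659.601318359375 103.30326080322266 score 0.3807903
side rect (613.406494140625, 14.927017211914062) (121.20308685302734, 155.4889373779297) 0.41 btn [652.151  32.571]
   port 643.906494140625 55.42701721191406 score 0.37376177
[565, 17, 14] 180 rot [0.001 0.001 0.003] shift [-0.756 -0.03   0.029]
```

Emit:
arm_command(commands=[[0,0,0,-0.2,0,0,0.6],[0,0,0,-0.4,0,0,0.6],[0,0,0,-0.6,0,0,0.6],[0,0,0,-0.72,0,0,0.6],[0,0,0,-0.8,0,0,0.6],[0,0,0,-0.8,0,0,0.6],[0,0,0,-0.8,0,0,0.6]])

```text
time_s: 9.75
tool_pos: [565.9, 17.7, 14.6]
orientation: [-0.005, 3.14, 0.001]
ft_force: [-1.0, -0.0, 0.1]
gripper_width: 55.7
grasp_force: 0.5
```

Run:
```python
from h import *
cs=state()
a=[cv2.resize(c["img"][v:v+75,u:u+75,::-1],(390,390),interpolation=cv2.INTER_CUBIC) for c,(u,v) in zip(cs,((210,125),(185,155)))]
cv2.imwrite("pics/p4.png",np.hstack(a))
```

```text
9.75 [565.872  17.726  14.615] [-0.989 -0.02   0.07 ]
top rect (671.682861328125, 72.862060546875) (42.808170318603516, 38.97180938720703) 1.08 btn [654.727  36.112]
   port 708.182861328125 98.862060546875 score 0.4636732
side rect (633.3276977539062, 14.818378448486328) (121.56236267089844, 154.8184814453125) 0.7 btn [651.945  32.33 ]
   port 663.8276977539062 29.818378448486328 score 0.35049883
```

View pics/p4.png

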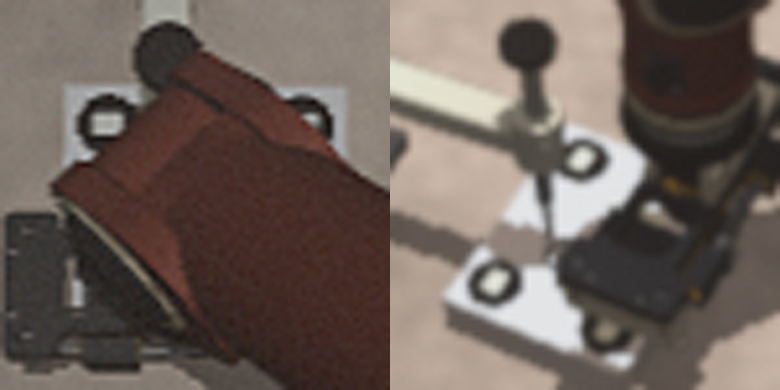

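Emit:
arm_command(commands=[[0,0,0,-0.1,0,0,0.6],[0,0,0,-0.2,0,0,0.6],[0,0,0,-0.26,0,0,0.6],[0,0,0,-0.26,0,0,0.6],[0,0,0,-0.26,0,0,0.6],[0,0,0,0.3,0,0,0.6],[0,0,0,2,0,0,0.6],[0,0,0,4,0,0,0.6],[0,0,0,5,0,0,0.6],[0,0,0,5,0,0,0.6]])

```text
time_s: 10.85
tool_pos: [437.1, 17.1, 14.9]
orientation: [0.01, -3.139, 0.002]
ft_force: [0.5, 0.4, 0.9]
gripper_width: 55.8
grasp_force: 0.0
```

Run:
```python
from h import *
cs=state()
for c in cs: print(measure(c)["dark"])
a=[cv2.resize(c["img"][v:v+75,u:u+75,::-1],(390,390),interpolation=cv2.INTER_CUBIC) for c,(u,v) in zip(cs,((210,125),(185,155)))]
cv2.imwrite("pics/p5.png",np.hstack(a))
```

```text
10.85 [437.069  17.063  14.901] [0.5   0.426 0.919]
top rect (639.7174072265625, 18.435699462890625) (118.9911117553711, 147.7524871826172) 0.53 btn [652.505  33.617]
   port 651.2174072265625 32.935699462890625 score 0.5806984
side rect (638.6216430664062, 15.142757415771484) (123.10066986083984, 155.84519958496094) 0.37 btn [651.748  32.592]
   port 659.1216430664062 32.142757415771484 score 0.6439402
[(49, array([242.204, 140.959]), array([693.383,  36.484])), (140, array([236.093, 148.471]), array([671.72 ,  53.202])), (74, array([268.   , 146.784]), array([677.402, -35.459])), (71, array([230.07 , 173.099]), array([601.869,  68.804])), (72, array([267.736, 173.389]), array([602.023, -34.991]))]
[(34, array([214.971, 186.441]), array([688.335, -24.899])), (17, array([240.353, 194.294]), array([601.228, -33.497])), (29, array([203.069, 208.517]), array([677.397,  67.078])), (24, array([224.625, 218.083]), array([600.969,  68.403]))]
```

View pics/p5.png

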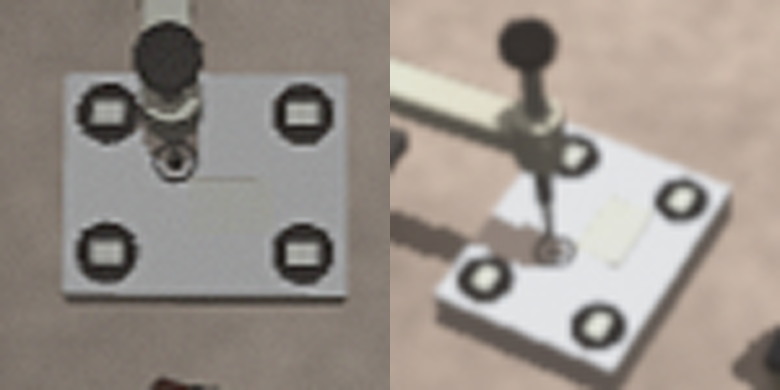

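Run:
```python
from h import *
t=r.camera("top");c=r.camera("side")
print("top port",plane(t,[243.3,155.4],30),"side port",plane(c,[216.0,202.8],30),"side tip",plane(c,[215.1,199.8],44.5))
for n,k,cc,z in(("top",t,0,0),("side",c,0,0)):
    g=k["img"].mean(2).astype(np.float32)
    # predicted port from rect, and proj of stand axis at z=30 for port
    m=measure(k);R=m["rect"];print(n,R)
    print(proj(k,[651.7,32.8,30]))
g=c["img"].mean(2).astype(int);print(g[186:210,207:226])
```

```text
top port [[652.184  32.947  30.   ]] side port [[652.935  30.152  30.   ]] side tip [[654.896  30.35   44.5  ]]
top ((639.7174072265625, 18.435699462890625), (118.9911117553711, 147.7524871826172), 0.528735339641571)
[243.351 155.571]
side ((638.3834838867188, 14.984359741210938), (123.25173950195312, 155.3375701904297), 0.015035062097012997)
[215.92  203.556]
[[180 166 125  86  78  79  79  81  81  81  83 124 177 174 116  63  62 109
  184]
 [181 176 157 123  95  86  80  80  82  83  75  74 103 107  70  68 107 168
  212]
 [181 181 185 187 169 128  78  73  90 118 118  88  83  84  95 139 185 212
  225]
 [181 188 206 220 216 173  77  62  96 160 190 179 177 176 183 204 223 227
  227]
 [186 202 220 226 224 188  87  57  97 175 221 225 224 225 225 226 227 228
  227]
 [199 217 226 227 226 194 106  59  88 171 223 228 227 227 228 228 227 227
  227]
 [214 226 227 227 226 198 118  61  80 165 223 227 228 227 228 228 228 227
  227]
 [224 227 227 227 226 206 140  71  92 173 225 227 227 228 228 227 228 227
  227]
 [226 228 228 228 227 218 179 110 118 189 225 228 227 228 227 228 227 227
  226]
 [227 22
[... 507 characters left out ...]
  91 103 111 138 156 161 198 219 223 224 224
  225]
 [132 132 132 132 131 116  96 105 110 110 140 174 160 164 210 224 224 224
  224]
 [132 132 132 133 130 112  97 113  99  96 118 162 166 164 217 225 223 221
  223]
 [122 134 136 134 131 113  92 106 108 112 141 164 153 186 224 227 224 223
  223]
 [106 154 171 144 140 132 114 106 111 118 149 172 178 214 227 227 227 227
  224]
 [ 85 161 206 195 192 191 187 179 179 179 188 199 214 226 228 227 228 227
  227]
 [ 67 141 208 224 225 225 225 224 224 224 224 226 227 227 227 227 227 227
  227]
 [ 61 126 200 226 227 227 227 227 227 228 227 227 228 227 227 227 228 227
  228]
 [ 67 142 210 226 227 227 227 227 228 227 227 227 228 228 227 228 227 227
  227]]
```

Emit:
arm_command(commands=[[0,0,0,-1.5,0,0,0.6],[0,0,0,-3,0,0,0.6],[0,0,0,-4.5,0,0,0.6],[0,0,0,-5.0,0,0,0.6],[0,0,0,-5.15,0,0,0.6],[0,0,0,-5.22,0,0,0.6],[0,0,0,-5.27,0,0,0.6],[0,0,0,-5.3,0,0,0.6],[0,0,0,-5.3,0,0,0.6],[0,0,0,-5.3,0,0,0.6]])

```text
time_s: 12.05
tool_pos: [572.5, 17.7, 14.7]
orientation: [0.006, -3.141, 0.0]
ft_force: [0.2, 0.0, 0.4]
gripper_width: 55.3
grasp_force: 0.0
```

Emit:
arm_command(commands=[[0,0,0,0.3,0,0,0.6],[0,0,0,2,0,0,0.6],[0,0,0,4,0,0,0.6],[0,0,0,5,0,0,0.3],[0,0,0,5,0,-2,0],[0,0,0,5,0,-4,0],[0,0,0,5,0,-6,0],[0,0,0,5,0,-8,0],[0,0,0,5,0,-10,0],[0,0,0,5,0,-10,0]])

```text
time_s: 13.05
tool_pos: [450.8, 19.0, 270.3]
orientation: [-0.005, 3.129, -0.0]
ft_force: [-0.0, 0.7, 0.1]
gripper_width: 4.3
grasp_force: 0.0
```

Run:
```python
from h import *
cs=state();plan([652.5,32,260],180)
c=cs[1];print(c["img"].mean(2).astype(int)[196:208,209:224])
a=[cv2.resize(c["img"][v:v+75,u:u+75,::-1],(390,390),interpolation=cv2.INTER_CUBIC) for c,(u,v) in zip(cs,((210,125),(185,155)))]
cv2.imwrite("pics/p6.png",np.hstack(a))
```

```text
13.05 [450.754  19.001 270.342] [-0.004  0.704  0.118]
top rect (639.724853515625, 18.39612579345703) (119.00601196289062, 147.72047424316406) 0.53 btn [652.704  33.393]
   port 651.724853515625 32.89612579345703 score 0.57599914
side rect (639.2683715820312, 15.00686264038086) (156.37071228027344, 122.31953430175781) 89.41 btn [651.987  32.513]
   port 659.2683715820312 32.00686264038086 score 0.6277555
[652.5, 32, 260] 180 rot [-0.002  0.002  0.003] shift [-8.202  0.577  0.225]
[[216 216 215 215 200 149 112 172 212 217 217 217 217 218 216]
 [211 202 197 211 205 164 114 171 214 217 217 217 217 217 215]
 [176 164 156 178 189 171 109 164 211 217 217 217 216 212 209]
 [129 128 127 132 149 142  95 142 197 212 214 216 215 211 208]
 [123 124 123 121 117  97  84 110 149 173 193 213 215 213 212]
 [124 123 123 113  94  86  94 101 126 144 149 190 209 211 212]
 [123 123 121 104  83  96  98  99 131 153 135 154 192 204 212]
 [123 123 121 102  85 101  87  89 116 149 145 152 194 206 211]
 [127 124 122 105  83  96  95 100 117 139 153 188 212 216 214]
 [160 135 130 123 109 101 101 103 116 149 188 212 217 217 217]
 [196 184 181 180 178 172 167 166 173 194 212 217 216 217 216]
 [210 213 213 214 213 213 213 213 212 214 217 217 217 217 217]]
```

View pics/p6.png

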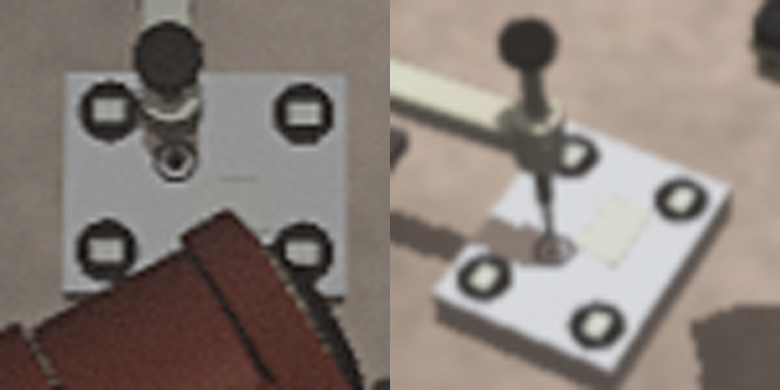

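Emit:
arm_command(commands=[[0,0,0,-2,0.2,0,0],[0,0,0,-4,0.4,0,0],[0,0,0,-6,0.57,0,0],[0,0,0,-7.5,0.57,0.2,0],[0,0,0,-8.2,0.57,0.6,0],[0,0,0,-8.2,0.57,1,0],[0,0,0,-8.2,0.57,1.3,0],[0,0,0,-8.2,0.57,1.3,0],[0,0,0,-8.2,0.57,1.3,0]])

```text
time_s: 14.05
tool_pos: [651.7, 32.1, 232.3]
orientation: [0.006, -3.141, 0.001]
ft_force: [0.0, 0.5, -0.3]
gripper_width: -0.2
grasp_force: 0.0
```

```bash
python3 -c "
from h import *
print(r.observe()['ft_force']);plan([652.5,32,222],180)"
```

```text
[ 0.043  0.5   -0.329]
[652.5, 32, 222] 180 rot [-0.001 -0.001  0.004] shift [-0.03  -0.004  0.411]
```

Emit:
arm_command(commands=[[0,0,0,-0.03,0,0.2,0],[0,0,0,-0.03,0,0.4,0],[0,0,0,-0.03,0,0.6,0],[0,0,0,-0.03,0,0.8,0],[0,0,0,-0.03,0,0.8,0],[0,0,0,-0.03,0,0.8,0]])

```text
time_s: 14.65
tool_pos: [653.5, 32.0, 212.3]
orientation: [0.005, -3.142, 0.0]
ft_force: [-1.5, -0.0, 2.9]
gripper_width: 0.5
grasp_force: 1.5
```

Emit:
arm_command(commands=[[0,0,0,0,0,0.08,0],[0,0,0,0,0,0.12,0],[0,0,0,0,0,0.12,0]])

```text
time_s: 14.95
tool_pos: [653.5, 32.0, 209.0]
orientation: [0.005, -3.142, 0.0]
ft_force: [0.1, -1.0, 4.0]
gripper_width: 0.6
grasp_force: 1.6
```

Emit:
arm_command(commands=[[0,0,0,0,0,0.08,0],[0,0,0,0,0,0.08,0],[0,0,0,0,0,0.08,0]])

```text
time_s: 15.25
tool_pos: [653.5, 32.0, 207.1]
orientation: [0.005, -3.142, 0.0]
ft_force: [-0.8, -1.4, 3.8]
gripper_width: 0.3
grasp_force: 1.7
```

Emit:
arm_command(commands=[[0,0,0,0,0,0.06,0],[0,0,0,0,0,0.06,0],[0,0,0,0,0,0.06,0]])

```text
time_s: 15.55
tool_pos: [653.6, 32.0, 205.6]
orientation: [-0.005, 3.142, -0.0]
ft_force: [-1.6, -2.0, 4.1]
gripper_width: 0.6
grasp_force: 1.8
```

Emit:
arm_command(commands=[[0,0,0,0,0,0.06,0],[0,0,0,0,0,0.06,0],[0,0,0,0,0,0.06,0]])

```text
time_s: 15.85
tool_pos: [653.5, 32.1, 204.0]
orientation: [0.005, -3.142, 0.0]
ft_force: [-2.0, -1.7, 3.5]
gripper_width: 0.4
grasp_force: 1.8
```

```bash
python3 -c "
from h import *
for i in range(4):
    o=r.observe();print(o['tool_pos'],o['ft_force']);r.camera('top')"
```

```text
[653.549  32.068 204.028] [-1.989 -1.707  3.541]
[653.543  32.015 204.072] [-1.304 -0.53   4.139]
[653.554  32.022 204.077] [-1.122 -1.07   3.11 ]
[653.557  32.033 204.082] [-2.055 -1.033  3.813]
```

Emit:
arm_command(commands=[[0,0,0,0,0,0.06,0],[0,0,0,0,0,0.12,0],[0,0,0,0,0,0.17,0],[0,0,0,0,0,0.17,0]])

```text
time_s: 16.45
tool_pos: [653.6, 32.1, 199.6]
orientation: [0.005, -3.141, 0.0]
ft_force: [-1.8, -1.8, 4.8]
gripper_width: 0.7
grasp_force: 2.0
```

Emit:
arm_command(commands=[[0,0,0,0,0,0.05,0],[0,0,0,0,0,0.05,0]])

```text
time_s: 16.65
tool_pos: [653.6, 32.1, 198.4]
orientation: [0.005, -3.142, 0.0]
ft_force: [-0.7, -2.5, 3.8]
gripper_width: 0.4
grasp_force: 2.0
```

Emit:
arm_command(commands=[[0,0,0,0,0,0.05,0],[0,0,0,0,0,0.05,0]])

```text
time_s: 16.85
tool_pos: [653.5, 32.0, 197.2]
orientation: [0.005, -3.142, 0.0]
ft_force: [-0.8, -3.0, 4.5]
gripper_width: 0.6
grasp_force: 2.1
```

Emit:
arm_command(commands=[[0,0,0,0,0,0.05,0],[0,0,0,0,0,0.05,0]])

```text
time_s: 17.05
tool_pos: [653.6, 32.1, 196.5]
orientation: [-0.005, 3.141, -0.0]
ft_force: [-2.2, -2.8, 5.8]
gripper_width: 0.5
grasp_force: 3.3
```

Emit:
arm_command(commands=[[0,0,0,0,0,0.05,0],[0,0,0,0,0,0.05,0]])

```text
time_s: 17.25
tool_pos: [653.6, 32.1, 195.6]
orientation: [-0.005, 3.141, -0.001]
ft_force: [-2.3, -2.8, 7.8]
gripper_width: 0.6
grasp_force: 3.8
```

Emit:
arm_command(commands=[[0,0,0,0,0,0.05,0],[0,0,0,0,0,0.05,0]])

```text
time_s: 17.45
tool_pos: [653.6, 32.1, 194.6]
orientation: [-0.005, 3.141, -0.001]
ft_force: [-3.1, -3.0, 7.9]
gripper_width: 0.1
grasp_force: 4.2
```

Emit:
arm_command(commands=[[0,0,0,0,0,0,0],[0,0,0,0,0,0,0],[0,0,0,0,0,0,0],[0,0,0,0,0,0,0],[0,0,0,0,0,0,0]])

```text
time_s: 17.95
tool_pos: [653.6, 32.1, 194.7]
orientation: [-0.005, 3.141, -0.001]
ft_force: [-2.3, -2.8, 7.7]
gripper_width: 0.5
grasp_force: 4.2
```

Emit:
arm_command(commands=[[0,0,0,0,0,-0.2,0],[0,0,0,0,0,-0.4,0],[0,0,0,0,0,-0.6,0],[0,0,0,0,0,-0.8,0],[0,0,0,0,0,-1.0,0],[0,0,0,0,0,-1.4,0],[0,0,0,0,0,-2,0],[0,0,0,0,0,-3,0],[0,0,0,4,0,-3,0],[0,0,0,7,0,-3,0]])

```text
time_s: 18.95
tool_pos: [553.5, 33.5, 269.7]
orientation: [-0.005, 3.139, 0.005]
ft_force: [-0.0, -0.3, 0.4]
gripper_width: 0.2
grasp_force: 0.0
```

Emit:
arm_command(commands=[[0,0,0,0.5,0,0,0],[0,0,0,0.5,0,0,0],[0,0,0,0.5,0,0,0],[0,0,0,0.5,0,0,0],[0,0,0,0.5,0,0,0]])

```text
time_s: 19.45
tool_pos: [542.3, 32.0, 268.5]
orientation: [-0.004, 3.141, 0.002]
ft_force: [0.2, 0.5, -0.3]
gripper_width: 0.2
grasp_force: 0.0
```

Run:
```python
from h import *
cs=state()
c=cs[1];print(c["img"].mean(2).astype(int)[196:208,209:224])
a=[cv2.resize(c["img"][v:v+75,u:u+75,::-1],(390,390),interpolation=cv2.INTER_CUBIC) for c,(u,v) in zip(cs,((210,125),(185,155)))]
cv2.imwrite("pics/p7.png",np.hstack(a))
```

```text
19.45 [542.253  32.025 268.474] [ 0.153  0.52  -0.252]
top rect (582.3446044921875, 90.66382598876953) (0.0, 0.0) 0.0 btn None
   port 587.3446044921875 116.16382598876953 score 0.47517663
side rect (639.7178955078125, 14.288772583007812) (155.2515106201172, 121.22725677490234) 89.25 btn [651.8    32.775]
   port 652.7178955078125 31.788772583007812 score 0.6224001
[[216 215 214 214 199 148 110 171 212 216 217 216 216 217 216]
 [210 201 196 211 205 163 112 169 213 216 216 215 216 216 214]
 [173 162 154 177 189 170 107 163 210 216 216 216 216 212 208]
 [128 126 124 130 147 141  91 141 196 211 214 214 212 207 203]
 [122 121 123 120 113  96  81 107 145 168 190 198 179 174 173]
 [122 122 120 111  92  84  92  96  99 107 131 146 128 125 127]
 [121 122 119 102  81  94  96  93  96  96  88  97 112 116 121]
 [121 121 119  99  81  98  83  81  86  92  86  94 115 118 120]
 [125 122 120 102  82  92  83  76  79  82  88 107 120 121 121]
 [158 133 129 121 103  88  78  65  69  84 105 117 122 121 120]
 [196 182 179 178 157 118 102  93  95 107 119 121 122 121 121]
 [209 213 212 212 200 179 158 123 119 120 122 121 122 122 122]]
```

View pics/p7.png

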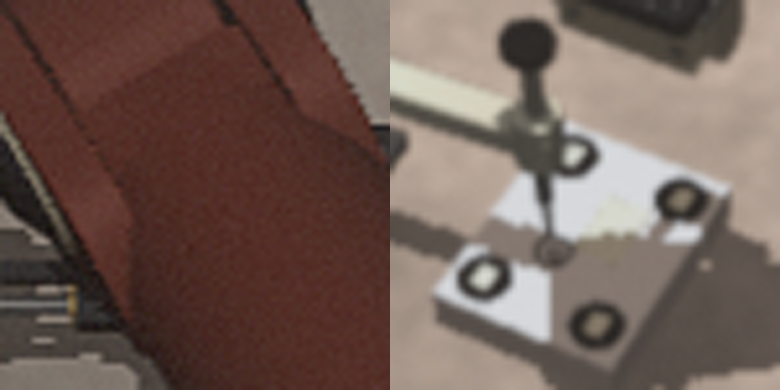

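The side view shows the button up again, with the needle tip over the port at about (216, 203) px. The carrier hasn't moved and the arm is clear, so I'm handing the job in.

```bash
python3 -c "
from bench import r
print(r.close_job())"
```

```text
the job is handed in; nothing more can be done
None
```

I pushed the white carrier until its port was under the needle, then pressed the button. The needle met the plug about 11 mm down, at roughly 3–4 N, and I held it there for just over half a second. The button then rose and the carrier stayed put; I handed the job in at about 19.5 s, and it returned no verdict.

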